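Pin the jamb, then offer up the shield-box door and hold its hinge in line

TASK

The small door of the blue shield box has to go back on its hinge. With the mallet, drive the spring pin that stands proud on top of the jamb block fully home and set the mallet back down on the bench; then take the door by its top rail, bring its single knuckle in between the two knuckles on the box with the door standing open, roughly square to the box front, and finish holding it there, clear of the box, with the three holes in line ready for a colleague to drop in the hinge pin. Keep the gripper itself off the box and its pin, and leave the other things on the bench where they are.

Things in the scene. Friction and masses are not known exactly. Their poses are not given: they have to be found in the camera images.
- housing: Blue shield box with white front, fixed, 275 x 210 mm, roof 140 mm high. Origin on the vertical hinge axis at bench height, z up. Open front at y = +10 mm, looking to -y; the box spans x -235 to +40, y +10 to +220 mm; door opening x -143 to +10. Aluminium jamb block at x 10 to 40, y 10 to 48 mm, flat top 150 mm high, carries the brass fixed leaf. Nothing stands in front (-y) of the hinge.
- upper_knuckle_hole (a point): Centre of the hole at the lower end of the upper fixed knuckle, on the hinge axis 93 mm above the bench. The knuckle is a brass tube, 18 mm outside, 9 mm bore, from 93 to 117 mm high.
- lower_knuckle_hole (a point): Centre of the hole at the upper end of the lower fixed knuckle, on the hinge axis 57 mm above the bench. The knuckle is an equal tube from 33 to 57 mm high, which leaves a gap of 36 mm below the upper one.
- spring_pin (a joint): Steel spring pin, 8 mm across, upright in the top of the jamb block at x = 25, y = 29 mm of the box. Value: how far it is driven down, m; at 0 it stands 12 mm proud of the block, it starts at 0 to 0.003 and bottoms at 0.011 (1 mm proud), fully home. It takes about 9 N to move and stays where it is left.
- pin_top (a point): Centre of the spring pin's top end; its height falls as the pin goes in (151 mm above the bench when home).
- mallet: Soft-faced mallet, about 0.5 kg: steel head 44 x 44 x 76 mm with yellow faces, black handle. It stands on one face, handle level. Origin in the centre of the lower face, z up through the head; the handle runs along -x at z = 38 mm from x = -22 to -172 mm, 22 mm wide (y), 26 mm high. Centre of mass 10 mm from the head's middle, towards the handle.
- mallet_grip (a point): Point in the middle of the mallet's handle, 50 mm from the head's middle, 38 mm above the lower face: grip here from above, across y.
- mallet_face (a point): Centre of the mallet's lower striking face.
- door: White framed door, about 0.3 kg, 130 mm wide (y), 22 thick (x), 115 high, standing on its lower edge. Origin under its centre; outer face +x (brass leaf, latch), knuckle side +y. Its knuckle: brass tube, 18 mm outside, 9 mm bore, axis at x = +21, y = +75 mm, z = 41.5 to 72.5 mm. Hung, the lower edge is 18 mm above the bench; open at a right angle its axes are parallel to the box's.
- door_grip (a point): Middle of the door's top rail, 12 mm below its top (rail 22 mm thick along x, 18 mm high): grip here from above, across x.
- door_hole_top (a point): Centre of the hole at the upper end of the door's knuckle.
- door_hole_bottom (a point): Centre of the hole at the lower end of the door's knuckle.
- hinge_pin: Bystander: headed steel hinge pin, 6 x 95 mm, lying in a fixed blue tray of 100 x 130 x 22 mm; origin under its middle. Not used by the robot.
- spare_leaf: Bystander: spare brass hinge leaf with two knuckles, 84 mm long along y, 12 mm high, lying flat; origin under its plate.
- alignment_block: Bystander: brass block 50 x 36 x 34 mm with a black tube in it (48 mm high in all); origin under its centre.
- lens_tube: Bystander: upright aluminium lens tube, 52 mm across, 70 mm high; origin under its centre.
- jar: Bystander: amber jar, 56 mm across, 70 mm high; origin under its centre.
Mind the look-alikes: they are no part of the job. Several things have the shape of the door; the one meant has the colours described above.

How it is judged:
On the way, in this order (a step that is already met when the one before it is completed fails the run):
1. the spring pin is driven fully home while the mallet is held in the gripper (value of joint spring_pin above 0.0095 m and contact force between the fingers and mallet above 2 N).
2. the mallet is set down on the bench and let go (contact force between the fingers and mallet below 0.3 N and height (world z) of mallet below 0.05 m and linear speed of mallet below 0.02 m/s and contact force between mallet and housing below 0.3 N), for 0.2 s.
At the end, for the whole second after the job is handed in: Spring pin home (9.5 mm or more); mallet let go, at rest on the bench; door gripped (over 3 N), still, its knuckle between the fixed ones, both bore ends within 2.5 mm of the hinge axis, door within 25 degrees of square to the box front and touching the box with under 1.5 N (all of step 2 and value of joint spring_pin above 0.0095 m and horizontal distance between door_hole_top and upper_knuckle_hole below 0.0025 m and horizontal distance between door_hole_bottom and lower_knuckle_hole below 0.0025 m and z of door_hole_top in the frame of upper_knuckle_hole below 0 m and z of door_hole_bottom in the frame of lower_knuckle_hole above 0 m and angle between the x axis of door and the x axis of housing, either way round below 0.45 rad and contact force between the fingers and door above 3 N and contact force between door and housing below 1.5 N and linear speed of door below 0.02 m/s); the arm keeps its last pose, push and grip.
It fails at once if the mallet is dropped or thrown (loose and faster than 0.8 m/s) (contact force between the fingers and mallet below 0.3 N and linear speed of mallet above 0.8 m/s).
It fails at once if the arm or gripper presses on the box, its hinge or its pin (over 3 N) (contact force between any of the arm, the fingers and housing above 3 N).
It fails at once if a bystander is moved more than 30 mm (distance of any of hinge_pin, spare_leaf, alignment_block, lens_tube, jar from where it was at the start of the episode above 0.03 m).
It also fails if it takes over 62 s, if anything falls off the work surface, if the arm or the gripper's body presses on something with over 40 N, if the wrist force passes 120 N, or if a joint passes its speed limit or range.

ROBOT

A 7-joint arm with a two-finger parallel gripper is mounted at the origin on the work surface. World frame = base frame: x ahead of the robot, y to its left, z up, the work surface at z = 0. Lengths are in m, angles in rad, forces in N, time in s.
With the tool pointing down it reaches from about 0.425 to 0.925 m from the base axis. Payload 6.8 kg.
Tool frame: the origin (TCP) lies at the very end of the fingers, on their centre line; the grasp point (between the pads) lies 19 mm behind it; z points along the fingers, y is the line along which they close (so a half turn about z gives the same grasp; the last joint's range is limited). The gripper opens to 88 mm and grips with 3 to 60 N. Pads are 20 mm wide; open, the fingers measure 115 mm over their backs; the gripper's body (75 mm by 178 mm) begins 61 mm behind the grasp point.
Start: joints at [1.241, 0.477, 0.022, 1.555, -0.011, 1.109, -0.083], TCP at [0.148, -0.658, 0.223] pointing down, gripper open.
Joint ranges: [-2.96, 2.96], [-0.34, 2.1], [-1.41, 1.46], [0.24, 2.44], [-1.37, 4.51], [0.17, 1.92], [-2.96, 2.96]. Speed limits (rad/s): [2.39, 2.39, 3.14, 3.14, 3.14, 3.14, 3.14].

INTERFACE

Orientations are given as a rotation vector (axis times angle).
In Python, from rig import arm, get_image, hand_in, boxes_of, pinpoint, monitor gives the robot as it stands. Calls block until the motion is done:
- arm.goto(position, orientation): joint-space move of the TCP to a pose.
- arm.move_linear(position, ori=None, rate=0.15, until_force=None): straight line of the TCP; ori=None keeps the orientation; rate is the mean speed in m/s. With until_force (N) it stops when the force on the tool has changed by that much, and returns True; else False.
- arm.move_joints(angles): joint-space move.
- arm.move_gripper(opening, f_grip=None): finger opening in m; f_grip is the grip in N (None keeps the last); returns when the fingers have stopped.
- arm.hold(seconds).
- arm.ik(position, orientation): joint angles nearest the present ones, or None.
- get_image(name): name is "scene" or "side" or "wrist"; returns a dict with "image" (384x512x3 uint8, blue, green, red), "fx", "fy", "cx", "cy" (pixels), "R" (3x3) and "t" (3): a world point X has camera coordinates R X + t; the wrist camera has in their place "tool_from_camera" (4x4, takes a point from camera to tool coordinates, whose origin is the TCP and whose axes are the flange's). Camera axes: x right, y down, z forward; pixel columns grow to the right and rows downward; lengths in m; the calibration is good to about 2 mm. A picture is of the moment at which its call begins: read the wrist's pose just before it. There is no depth.
A pose or a line that the arm cannot do raises arm.Unreachable and nothing moves.
- hand_in(): hands the job in; it is judged then, once.
Trained networks look in a picture, given as the dict that the camera call returned (one of the last four; its "shot" number tells which), for a name from the list of things; names that differ only in an ending like _2 or _b are one class to them, and where a whole thing is asked for, a point or a joint stands for the part that bears it (a point fixed in the world has none). Each returns a list of dicts, best first, with "confidence" (0 to 1); they miss things now and then, are a little off and sometimes report something else, mostly with a low value. They report only what shows in the picture. A call takes as long as a camera call. They do not tell look-alikes from the thing itself.
- boxes_of(picture, name): "position" ([x, y, z] in m, in the coordinates of the camera as it stood for that picture, good to about 4 mm: the middle of the surface that is visible of it).
- pinpoint(picture, name): "position" ([x, y, z] in m, in the coordinates of the camera as it stood for that picture, good to about 4 mm: a listed point, or the origin of a listed thing).
Readings, each from a call of its own:
- monitor.get_time(): time.
- monitor.get_joint_pos(): joint angles.
- monitor.get_qd(): joint speeds.
- monitor.get_tau(): joint torques, N m.
- monitor.get_tcp_pos(): TCP position.
- monitor.get_tool_rot(): TCP orientation.
- monitor.get_force(): force on the tool from outside, world axes, zero at the start.
- monitor.get_ft_torque(): the same for the moment, N m.
- monitor.get_finger_gap(): finger opening in m.
- monitor.get_gripper_force(): force on a finger pad.
Only numpy, scipy, OpenCV 4.12 (cv2) and the standard library are available. Lean on these libraries where they do the work, as an engineer would, in place of code of your own. Each camera call takes 0.05 s, during which the arm holds its last target. There are 200 camera calls.

## Working session

There is one attempt and no reset: what is moved stays moved. The work goes in short steps, each a Python script; the robot and the scene stay as the last script left them, time stands still between calls to the robot, and variables do not carry over. Pictures are saved under pics/ and viewed, at most 13 in all, crops included, and the job is handed in when it is done.

```bash
ls; mkdir -p pics
cat > h.py <<'E'
import numpy as np, cv2
from scipy.spatial.transform import Rotation as Ro
from rig import arm, get_image, hand_in, boxes_of, pinpoint, monitor
def shot(n):
    if n=="wrist":
        p=np.array(monitor.get_tcp_pos()); r=Ro.from_rotvec(monitor.get_tool_rot()).as_matrix()
    I=get_image(n)
    if n=="wrist":
        W=np.eye(4);W[:3,:3]=r;W[:3,3]=p
        I["W"]=W@np.array(I["tool_from_camera"])
    else:
        T=np.eye(4);T[:3,:3]=I["R"];T[:3,3]=I["t"];I["W"]=np.linalg.inv(T)
    return I
def world(I,c): return (I["W"]@np.append(c,1))[:3]
def px(I,X):
    c=np.linalg.inv(I["W"])@np.append(X,1); return np.array([I["fx"]*c[0]/c[2]+I["cx"],I["fy"]*c[1]/c[2]+I["cy"]])
def tri(obs): # list of (I,pixel)
    A=[];b=[]
    for I,p in obs:
        d=I["W"][:3,:3]@np.array([(p[0]-I["cx"])/I["fx"],(p[1]-I["cy"])/I["fy"],1]);d/=np.linalg.norm(d)
        P=np.eye(3)-np.outer(d,d);A.append(P);b.append(P@I["W"][:3,3])
    return np.linalg.lstsq(np.vstack(A),np.hstack(b),rcond=None)[0]
E
cat > a.py <<'E'
from h import *
np.set_printoptions(precision=4,suppress=True)
for n in ["scene","side"]:
    I=shot(n); cv2.imwrite(f"pics/{n}0.png",I["image"])
    print(n,"cam",I["W"][:3,3])
    for k in ["housing","upper_knuckle_hole","lower_knuckle_hole","pin_top","mallet","mallet_grip","mallet_face","door","door_grip","door_hole_top","door_hole_bottom","hinge_pin","spare_leaf","alignment_block","lens_tube","jar"]:
        for d in pinpoint(I,k)[:4]:
            w=world(I,d["position"]); print(k,round(d["confidence"],2),w,px(I,w).astype(int))
print(monitor.get_time(),monitor.get_tool_rot())
E
python3 a.py
```

```text
pics
scene cam [ 1.1439 -0.3407  1.2379]
housing 0.66 [0.5804 0.1316 0.0037] [282 218]
upper_knuckle_hole 0.7 [0.5853 0.1342 0.0952] [286 205]
lower_knuckle_hole 0.95 [0.5855 0.1362 0.0554] [285 211]
mallet 0.82 [ 0.4879 -0.3692  0.0006] [140 264]
mallet_grip 0.58 [ 0.4375 -0.3599  0.0407] [135 245]
mallet_grip 0.54 [ 0.4514  0.5256 -0.0024] [347 152]
mallet_grip 0.4 [ 0.484  -0.368  -0.0044] [141 263]
mallet_face 0.87 [ 0.4861 -0.3687  0.0002] [140 263]
door 0.92 [ 0.4836 -0.142   0.0054] [201 231]
door 0.92 [ 0.1822 -0.3208  0.0004] [122 192]
door 0.73 [ 0.3462 -0.0795  0.0003] [200 196]
door 0.64 [0.2232 0.2787 0.0026] [265 137]
door_grip 0.94 [ 0.184  -0.3178  0.1031] [115 175]
door_grip 0.91 [0.2247 0.2815 0.0993] [267 120]
door_grip 0.64 [ 0.4841 -0.138   0.1056] [200 216]
door_grip 0.57 [ 0.3489 -0.0806  0.1011] [197 181]
door_hole_top 0.92 [ 0.243  -0.274   0.0684] [135 188]
door_hole_top 0.65 [ 0.5059 -0.0605  0.0733] [224 216]
door_hole_top 0.56 [0.2643 0.2151 0.0713] [257 138]
door_hole_bottom 0.87 [ 0.2418 -0.2665  0.0399] [139 191]
door_hole_bottom 0.78 [0.2656 0.2135 0.
[... 1241 characters left out ...]
7 [0.2648 0.2164 0.0693] [292 264]
door_hole_top 0.64 [ 0.3893 -0.1399  0.0693] [309 176]
door_hole_top 0.58 [ 0.5045 -0.0643  0.0679] [272 177]
door_hole_bottom 0.94 [ 0.386  -0.1398  0.0348] [309 182]
door_hole_bottom 0.83 [0.2646 0.2186 0.0366] [291 270]
door_hole_bottom 0.75 [ 0.2407 -0.2697  0.0408] [359 174]
door_hole_bottom 0.72 [ 0.4566  0.5282 -0.003 ] [182 325]
hinge_pin 0.35 [ 0.7038 -0.1961 -0.003 ] [247 150]
spare_leaf 0.67 [ 0.6943 -0.3349 -0.0006] [266 131]
alignment_block 0.53 [ 0.7515 -0.0501 -0.0006] [217 166]
lens_tube 0.57 [ 0.4534  0.5291 -0.0039] [182 326]
jar 0.9 [ 0.5646  0.5187 -0.0033] [156 304]
jar 0.21 [ 0.4541  0.5304 -0.0023] [182 326]
1.7 [3.1223 0.3476 0.    ]
```

View pics/scene0.png

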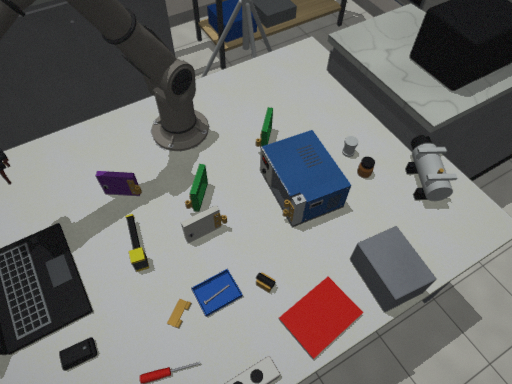

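View pics/side0.png

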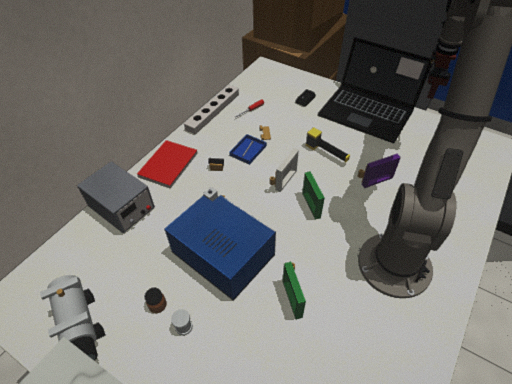

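The white-framed door is at scene pixel (203,224), near world (0.483,-0.139), with its knuckle towards the box. The other doors are green and purple. The mallet is at (137,250), and the hinge and jamb are near (290,207). Next I take wrist close-ups.

```bash
cat >> h.py <<'E'
np.set_printoptions(precision=4,suppress=True)
def down(a,pos=None):
    "tool pointing down, fingers closing along angle a; half-turn with the smaller wrist motion"
    best=None
    for s in (0,np.pi):
        y=np.array([np.cos(a+s),np.sin(a+s),0]);z=np.array([0,0,-1.]);
        rv=Ro.from_matrix(np.c_[np.cross(y,z),y,z]).as_rotvec()
        if pos is None: pos=monitor.get_tcp_pos()
        q=arm.ik(pos,rv)
        if q is None: continue
        c=np.abs(np.array(q)-np.array(monitor.get_joint_pos())).max()+ (5 if abs(q[6])>2.7 else 0)
        if best is None or c<best[0]: best=(c,rv)
    return best[1]
def look(name,keys,save=True):
    I=shot("wrist")
    if save: cv2.imwrite(f"pics/{name}.png",I["image"])
    for k in keys:
        for d in pinpoint(I,k)[:2]:
            w=world(I,d["position"]); print(name,k,round(d["confidence"],2),w,px(I,w).astype(int))
    return I
E
cat > b.py <<'E'
from h import *
K=["mallet","mallet_grip","mallet_face"]
p=[0.42,-0.355,0.27]
arm.goto(p,down(np.pi/2-0.195,p)); print(np.array(get_image("wrist")["tool_from_camera"]), monitor.get_joint_pos(),monitor.get_time())
look("m1",K)
p=[0.48,-0.36,0.27]; arm.move_linear(p); look("m2",K)
D=["door","door_grip","door_hole_top","door_hole_bottom"]
p=[0.46,-0.13,0.33];arm.goto(p,down(0,p));look("d1",D)
p=[0.46,-0.07,0.33];arm.move_linear(p);look("d2",D)
H=["housing","upper_knuckle_hole","lower_knuckle_hole","pin_top"]
p=[0.57,0.06,0.36];arm.goto(p,down(0,p));look("h1",H)
p=[0.60,0.12,0.36];arm.move_linear(p);look("h2",H)
print(monitor.get_time(),monitor.get_joint_pos())
a=[cv2.imread(f"pics/{n}.png") for n in ["m1","d1","h1","h2"]]
cv2.imwrite("pics/mos.png",cv2.resize(np.vstack([np.hstack(a[:2]),np.hstack(a[2:])]),(800,600)))
E
python3 b.py
```

```text
[[ 0.     -0.9648 -0.2629  0.072 ]
 [ 1.      0.0002 -0.0007  0.0006]
 [ 0.0007 -0.2629  0.9648 -0.1615]
 [ 0.      0.      0.      1.    ]] [ 0.6446  0.2313 -0.0641  1.797   0.0169  1.1141 -1.1929] 3.2667
m1 mallet 0.85 [ 0.4898 -0.3648 -0.0013] [257 108]
m1 mallet 0.67 [ 0.4414 -0.3591  0.0382] [260 149]
m1 mallet_grip 0.87 [ 0.4404 -0.3606  0.0395] [262 149]
m2 mallet_grip 0.81 [ 0.4396 -0.3565  0.0408] [265 197]
m2 mallet_face 0.64 [ 0.4811 -0.3657  0.002 ] [265 159]
d1 door 0.89 [ 0.4835 -0.1384 -0.0023] [277 159]
d1 door 0.87 [ 0.3438 -0.0739 -0.0007] [185 117]
d1 door_grip 0.93 [ 0.3439 -0.0781  0.0996] [165 123]
d1 door_grip 0.89 [ 0.4841 -0.1355  0.0993] [281 170]
d1 door_hole_top 0.9 [ 0.5008 -0.0643  0.0692] [294 111]
d1 door_hole_top 0.84 [ 0.3903 -0.1426  0.0726] [210 171]
d1 door_hole_bottom 0.93 [ 0.5038 -0.0626  0.0426] [294 109]
d1 door_hole_bottom 0.82 [ 0.3869 -0.1396  0.0415] [211 165]
d2 door 0.58 [ 0.4808 -0.1352 -0.0002] [275 195]
d2 door 0.57 [ 0.3467 -0.0735 -0.0032] [189 156]
d2 door_grip 0.84 [ 0.3429 -0.0775  0.0977] [169 171]
d2 door_grip 0.61 [ 0.4835 -0
[... 177 characters left out ...]
0644  0.0404] [291 154]
d2 door_hole_bottom 0.65 [ 0.3878 -0.1412  0.0436] [213 207]
h1 housing 0.98 [ 0.5795  0.1329 -0.0019] [268 105]
h1 upper_knuckle_hole 0.9 [0.5807 0.1377 0.0914] [271 100]
h1 lower_knuckle_hole 0.95 [0.5843 0.1341 0.056 ] [273 104]
h1 lower_knuckle_hole 0.61 [0.5829 0.1358 0.0916] [272 102]
h1 pin_top 0.64 [0.6126 0.1631 0.1584] [302  74]
h2 housing 0.59 [ 0.5804  0.1348 -0.0031] [250 142]
h2 upper_knuckle_hole 0.81 [0.5821 0.1363 0.0922] [249 149]
h2 lower_knuckle_hole 0.89 [0.5825 0.1346 0.0511] [250 146]
h2 pin_top 0.4 [0.6111 0.1608 0.1619] [272 135]
h2 pin_top 0.16 [ 0.4822 -0.1349 -0.0039] [199 288]
8.325 [ 0.1774  0.3436 -0.6341  1.4971  0.2058  1.3681 -0.4716]
```

View pics/mos.png

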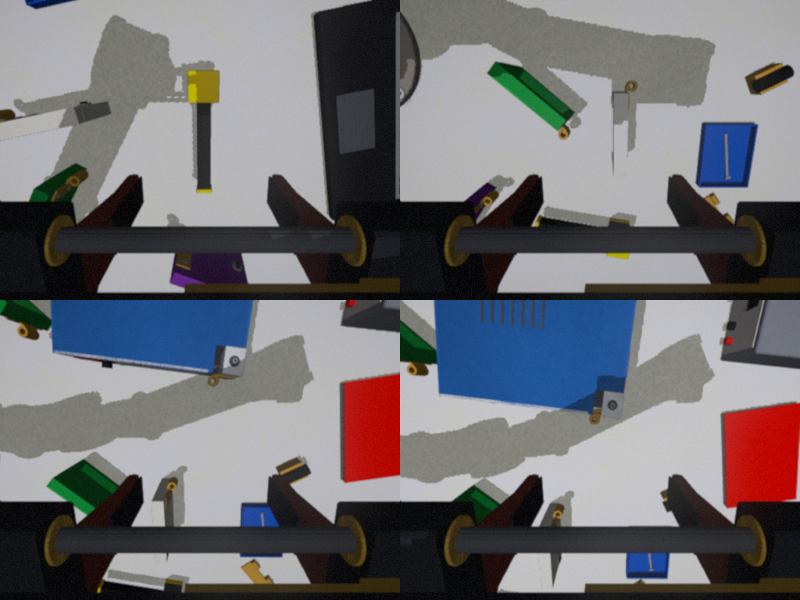

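The mosaic shows the yellow-headed mallet in m1, with its handle aligned to the picture. In d1 the white door stands almost square to the world axes, with its knuckle at mosaic (631,86). In h1 the hinge knuckle is at (213,380) and the pin at (234,361), and in h2 the pin is at (612,405). The box is yawed slightly clockwise. I fit the roof edge for that yaw, then grasp the mallet.

```bash
cat > c.py <<'E'
from h import *
I0=shot("wrist"); T=np.array(I0["tool_from_camera"])
def pose(p,n):
    W=np.eye(4);W[:3,:3]=np.array([[0,1,0],[1,0,0],[0,0,-1.]]).T if 0 else Ro.from_rotvec(down(0,p)).as_matrix();W[:3,3]=p
    I=dict(I0);I["W"]=W@T;I["image"]=cv2.imread(f"pics/{n}.png");return I
h1=pose([.57,.06,.36],"h1");h2=pose([.60,.12,.36],"h2")
print("pin",tri([(h1,(299.5,78)),(h2,(271,134))]))
for I,lo,hi in((h1,75,265),(h2,60,225)):
    b,g,r=[I["image"][:,:,i].astype(int) for i in range(3)]
    m=(b>110)&(b-r>60); m[240:]=0
    P=[]
    for c in range(lo,hi):
        rows=np.where(m[:,c])[0]
        if len(rows): 
            d=I["W"][:3,:3]@np.array([(c-I["cx"])/I["fx"],(rows.max()+.5-I["cy"])/I["fy"],1]); o=I["W"][:3,3]
            P.append((o+d*(0.14-o[2])/d[2])[:2])
    P=np.array(P); k=np.polyfit(P[:,0],P[:,1],1); res=P[:,1]-np.polyval(k,P[:,0]); P=P[abs(res)<.003]
    k=np.polyfit(P[:,0],P[:,1],1); yaw=np.arctan(k[0])
    print("yaw",yaw,len(P),"y at x=.58",np.polyval(k,.58), "hinge expected y off", (np.polyval(k,.582)-0.010/np.cos(yaw)))
# mallet
a=np.pi/2-0.195; g=np.array([.4395,-.358])
p=[*g,.12];arm.goto(p,down(a,p))
arm.move_linear([*g,.019],rate=.1)
arm.move_gripper(0.01,60)
print("grip",monitor.get_finger_gap(),monitor.get_gripper_force(),monitor.get_tcp_pos(),monitor.get_force())
arm.move_linear([*g,.27],rate=.15); arm.hold(.2)
print(monitor.get_force(),monitor.get_finger_gap(),monitor.get_time())
I=look("mh",["mallet_face","mallet","mallet_grip"])
for n in["scene","side"]:
    S=shot(n)
    for k in["mallet_face","mallet"]:
        for d in pinpoint(S,k)[:1]: print(n,k,d["confidence"],world(S,d["position"]))
E
python3 c.py
```

```text
pin [0.6101 0.1623 0.156 ]
yaw -0.11995928130616884 190 y at x=.58 0.15153689746281981 hinge expected y off 0.14122343631015927
yaw -0.12168489856797145 155 y at x=.58 0.15044730469634582 hinge expected y off 0.14012823091389975
grip 0.02163734165957994 59.9997478723526 [ 0.4395 -0.3581  0.019 ] [ 0.0354 -0.0395 -0.3081]
[-1.2873  0.2465 -5.1877] 0.02154275204306656 14.5917
mh mallet 0.68 [ 0.4894 -0.3653  0.2502] [257 146]
mh mallet_grip 0.93 [ 0.4415 -0.3584  0.2892] [261 255]
scene mallet_face 0.9 [ 0.4866 -0.3678  0.2515]
scene mallet 0.76 [ 0.4877 -0.3681  0.2502]
side mallet_face 0.86 [ 0.4858 -0.3624  0.2475]
side mallet 0.55 [ 0.4845 -0.3647  0.2534]
```

View pics/mh.png

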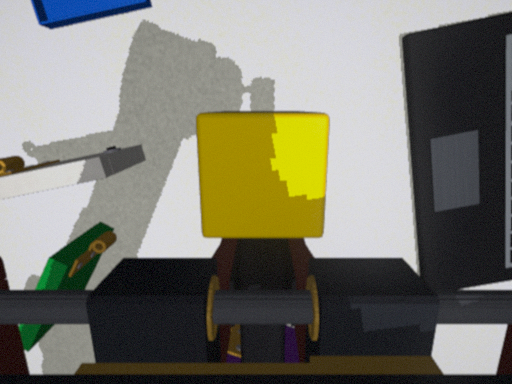

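Mallet is held level, head at (262,175) in the image, with the face about 19 mm below the TCP. Next I drive the pin.

```bash
cat > d.py <<'E'
from h import *
pin=np.array([.6103,.1618]);y=-.12;u=np.array([np.cos(y),np.sin(y)])
c=pin-.043*u
p=[*c,.28];arm.goto(p,down(np.pi/2+y,p))
arm.move_linear([*c,.20],rate=.15); arm.hold(.2); print("f0",monitor.get_force())
hit=arm.move_linear([*c,.164],rate=.03,until_force=24)
print(hit,monitor.get_tcp_pos(),monitor.get_force(),monitor.get_time())
arm.hold(.2);print(monitor.get_tcp_pos(),monitor.get_force())
arm.move_linear([*c,.27],rate=.15)
I=look("s1",["mallet","mallet_face","mallet_grip"])
for n in["scene","side"]:
    S=shot(n);cv2.imwrite(f"pics/{n}_s.png",S["image"])
    for k in["mallet_face","mallet_grip"]:
        for d in pinpoint(S,k)[:1]: print(n,k,d["confidence"],world(S,d["position"]))
print(monitor.get_time(),monitor.get_finger_gap(),monitor.get_tcp_pos())
E
python3 d.py
```

```text
f0 [ 0.0121 -0.836  -5.3964]
True [0.5674 0.1671 0.1693] [-2.4647 -1.6233  7.1521] 18.9083
[0.5673 0.1671 0.1694] [-2.8857 -0.898   7.2193]
s1 mallet 0.91 [0.6154 0.164  0.249 ] [255 149]
s1 mallet_grip 0.88 [0.568  0.1651 0.2864] [263 255]
scene mallet_face 0.6 [0.6136 0.1587 0.2499]
scene mallet_grip 0.78 [0.5647 0.1655 0.2933]
side mallet_face 0.63 [0.6152 0.1636 0.2469]
side mallet_grip 0.87 [0.5669 0.1686 0.2839]
20.4417 0.021955739145908003 [0.5676 0.167  0.2699]
```

The press stopped at face height of about 0.150, as expected with the pin home. I check the pin from the side before setting the mallet down.

```bash
cat > e.py <<'E'
from h import *
c=np.array([.5676,.167])
H=["pin_top","upper_knuckle_hole","lower_knuckle_hole"]
out=[]
for i,o in enumerate([(-.06,-.14),(.02,-.10)]):
    arm.move_linear([*(c+o),.26],rate=.25); I=look(f"p{i}",H)
    u,v=px(I,[.6103,.1618,.151]);print(u,v)
    x0,y0=int(max(0,min(412,u-50))),int(max(0,v-40)); print("crop",x0,y0)
    out.append(cv2.resize(I["image"][y0:y0+100,x0:x0+100],(400,400),interpolation=cv2.INTER_CUBIC))
cv2.imwrite("pics/pc.png",np.hstack(out)); print(monitor.get_time())
E
python3 e.py
```

```text
p0 upper_knuckle_hole 0.86 [0.5853 0.1381 0.0927] [143 115]
p0 lower_knuckle_hole 0.75 [0.5824 0.1338 0.052 ] [160 116]
p0 lower_knuckle_hole 0.51 [ 0.4839 -0.1367  0.1026] [422 183]
81.44739185509104 89.35833168256491
crop 31 49
p1 pin_top 0.61 [0.6104 0.1602 0.1495] [153 178]
p1 upper_knuckle_hole 0.9 [0.584  0.1352 0.0925] [199 188]
p1 lower_knuckle_hole 0.91 [0.5856 0.1341 0.0548] [206 178]
151.30385504129111 179.11843013065283
crop 101 139
22.1083
```

View pics/pc.png

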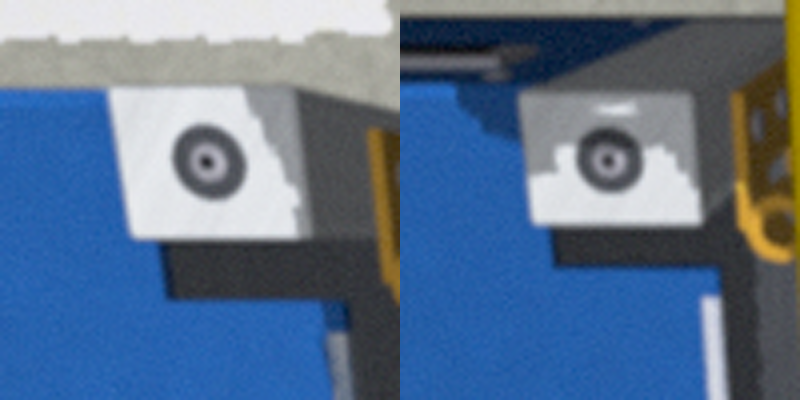

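The pin ring and centre are concentric and flush with the jamb top in both views (crops at (208,162) and (608,160)), so the pin is home. Next I set the mallet back down and take the door.

```bash
cat > f.py <<'E'
from h import *
g=[.4395,-.358]
p=[*g,.20];arm.goto(p,down(np.pi/2-.195,p))
arm.move_linear([*g,.03],rate=.15);arm.hold(.1)
print("touch",arm.move_linear([*g,.014],rate=.03,until_force=4),monitor.get_tcp_pos())
arm.move_gripper(.06);arm.hold(.3)
arm.move_linear([*g,.20],rate=.2)
D=["door_grip","door_hole_top","door_hole_bottom"]
p=[.4835,-.137,.25];arm.goto(p,down(0,p));print(Ro.from_rotvec(monitor.get_tool_rot()).as_matrix()[:,0])
I=look("dg",D)
S=shot("scene")
for d in pinpoint(S,"mallet")[:1]:print("mallet",world(S,d["position"]))
print(monitor.get_time())
E
python3 f.py
```

```text
touch True [ 0.4395 -0.3582  0.0186]
[0.0027 1.     0.0003]
dg door_grip 0.89 [ 0.3432 -0.0772  0.1013] [114 119]
dg door_grip 0.73 [ 0.4842 -0.1372  0.1004] [263 180]
dg door_hole_top 0.85 [ 0.3881 -0.1419  0.0753] [174 180]
dg door_hole_top 0.79 [ 0.5001 -0.0639  0.0721] [278 104]
dg door_hole_bottom 0.73 [ 0.5059 -0.0638  0.0382] [282 104]
dg door_hole_bottom 0.69 [ 0.3861 -0.1445  0.0447] [179 176]
mallet [ 0.4859 -0.3683  0.0008]
29.1667
```

View pics/dg.png

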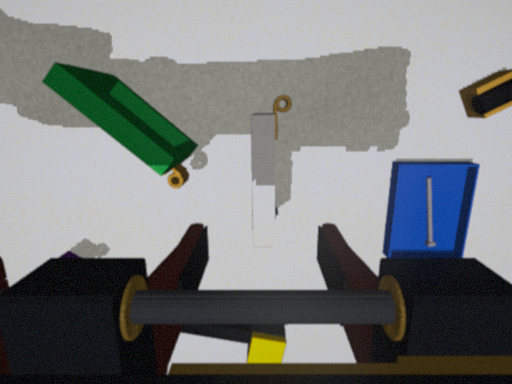

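The door rail runs upright in the image from (263,114) to (262,246), with the knuckle ring at (283,103). It's centred between the fingers and clear of the green door, so I grasp it, lift it and stage it in front of the hinge.

```bash
cat > g.py <<'E'
from h import *
g=[.4838,-.1373]
arm.move_linear([*g,.084],rate=.12)
arm.move_gripper(.01,50)
print("gap",monitor.get_finger_gap(),monitor.get_gripper_force(),monitor.get_tcp_pos())
arm.move_linear([*g,.20],rate=.15)
h=np.array([.5834,.1356]);y=-.12;R=np.array([[np.cos(y),-np.sin(y)],[np.sin(y),np.cos(y)]])
t=h+R@np.array([-.021,-.075-.05])   # 50 mm in front
p=[*t,.20];arm.goto(p,down(y,p))
arm.move_linear([*t,.102],rate=.1);arm.hold(.3)
print("tcp",monitor.get_tcp_pos(),Ro.from_rotvec(monitor.get_tool_rot()).as_matrix(),monitor.get_force(),monitor.get_time())
I=look("st",["door_hole_top","door_hole_bottom","upper_knuckle_hole","lower_knuckle_hole"])
np.save("stW.npy",I["W"]);print(I["fx"],I["cx"],I["cy"])
for X in ([*h,.117],[*(h-R@[0,.05]),.0905]):print("pred",px(I,X))
cv2.imwrite("pics/stc.png",cv2.resize(I["image"][60:210,200:350],(600,600),interpolation=cv2.INTER_CUBIC))
for n in["scene","side"]:
    S=shot(n)
    for k in["door_hole_top","door_hole_bottom"]:
        for d in pinpoint(S,k)[:4]: print(n,k,d["confidence"],world(S,d["position"]))
E
python3 g.py
```

```text
gap 0.021994801218174348 49.99253690242767 [ 0.4839 -0.1373  0.084 ]
tcp [0.5478 0.0139 0.1023] [[ 0.1199  0.9928  0.0006]
 [ 0.9928 -0.1199 -0.0001]
 [-0.0001  0.0006 -1.    ]] [ 0.6234 -0.119  -2.71  ] 34.4333
st door_hole_top 0.65 [0.5787 0.0807 0.089 ] [304 109]
st door_hole_bottom 0.79 [0.5773 0.0839 0.0573] [295 104]
st lower_knuckle_hole 0.92 [0.5836 0.1359 0.0554] [297  11]
st lower_knuckle_hole 0.62 [ 0.5788  0.1321 -0.0039] [283  40]
318.16808829227705 262.36074867699256 194.0189057280779
pred [313.4096 -32.2008]
pred [301.5742  99.5807]
scene door_hole_top 0.94 [ 0.2415 -0.2687  0.0716]
scene door_hole_top 0.7 [ 0.3853 -0.1482  0.0664]
scene door_hole_top 0.65 [0.2659 0.2127 0.0722]
scene door_hole_top 0.59 [0.5796 0.0852 0.0869]
scene door_hole_bottom 0.8 [ 0.3895 -0.1415  0.0395]
scene door_hole_bottom 0.74 [0.5736 0.0874 0.0588]
scene door_hole_bottom 0.71 [ 0.7028 -0.1954  0.0003]
scene door_hole_bottom 0.66 [ 0.2446 -0.2719  0.039 ]
side door_hole_top 0.92 [ 0.389  -0.143   0.0683]
side door_hole_top 0.86 [0.2648 0.2175 0.0706]
side door_hole_top 0.82 [ 0.2371 -0.2652  0.0644]
side door_hole_top 0.7 [0.5795 0.0886 0.0919]
side door_hole_bottom 0.86 [ 0.2437 -0.2672  0.0424]
side door_hole_bottom 0.86 [0.2652 0.2169 0.0373]
side door_hole_bottom 0.79 [ 0.3859 -0.1407  0.0368]
side door_hole_bottom 0.67 [0.5791 0.0892 0.0606]
```

View pics/st.png

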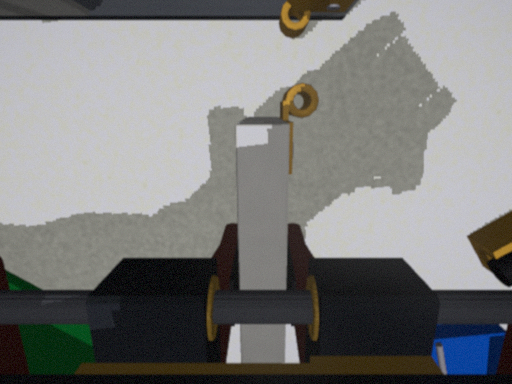

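View pics/stc.png

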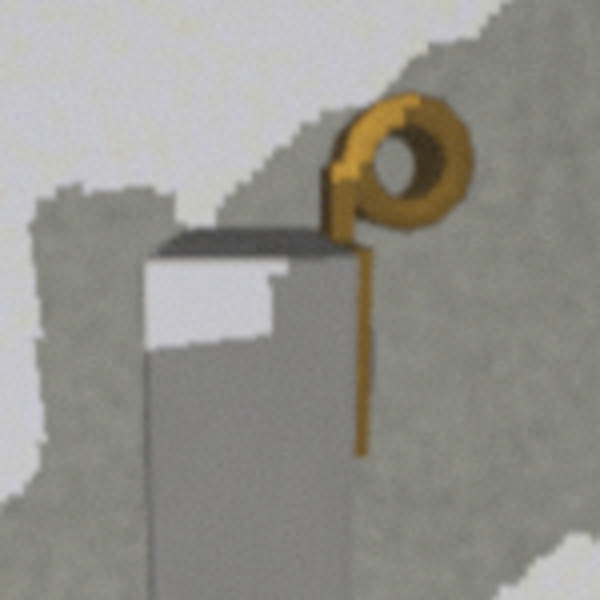

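In st the held door hangs square. Its knuckle ring centre is at about (302.6,100.4), against a predicted (301.6,99.6), so it's within 0.5 mm of the expected place in hand. The lower fixed knuckle is at about (295,13), at the top edge of the picture. I raise the door and take two views of the fixed knuckle to refine the hinge axis.

```bash
cat > k.py <<'E'
from h import *
h=np.array([.5834,.1356]);y=-.12;R=np.array([[np.cos(y),-np.sin(y)],[np.sin(y),np.cos(y)]])
cur=np.array(monitor.get_tcp_pos());arm.move_linear([*cur[:2],.21],rate=.2)
out=[]
for i,o in enumerate([(-.021-.045,-.075-.035),(-.021+.04,-.075-.035)]):
    t=h+R@np.array(o);arm.move_linear([*t,.23],rate=.2);arm.hold(.15)
    I=look(f"k{i}",["upper_knuckle_hole","lower_knuckle_hole"]);np.save(f"k{i}W.npy",I["W"])
    u,v=px(I,[*h,.117]);x0,y0=int(u-30),max(0,int(v-30));print("pred",u,v,"x0y0",x0,y0)
    im=I["image"][y0:y0+60,x0:x0+60].copy();im=cv2.resize(im,(400,400),interpolation=cv2.INTER_CUBIC)
    for r,zc in((.009,.117),(.0045,.117)):
        q=np.array([px(I,[h[0]+r*np.cos(a),h[1]+r*np.sin(a),zc]) for a in np.linspace(0,6.283,40)])
        for P in q: cv2.circle(im,tuple(((P-[x0,y0]+.5)*400/60).astype(int)),2,(0,0,255) if r>.005 else (0,255,0),-1)
    out.append(im)
cv2.imwrite("pics/kc.png",np.hstack(out));print(monitor.get_time())
E
python3 k.py
```

```text
k0 upper_knuckle_hole 0.87 [0.5822 0.1388 0.0927] [336  56]
k0 lower_knuckle_hole 0.64 [0.5812 0.1363 0.0523] [326  65]
pred 344.86526668651686 56.03478558892479 x0y0 314 26
k1 upper_knuckle_hole 0.75 [0.5813 0.1376 0.0909] [239  59]
k1 lower_knuckle_hole 0.8 [0.5849 0.1333 0.0526] [246  69]
pred 239.82471751980773 57.395167967009996 x0y0 209 27
37.2583
```

View pics/kc.png

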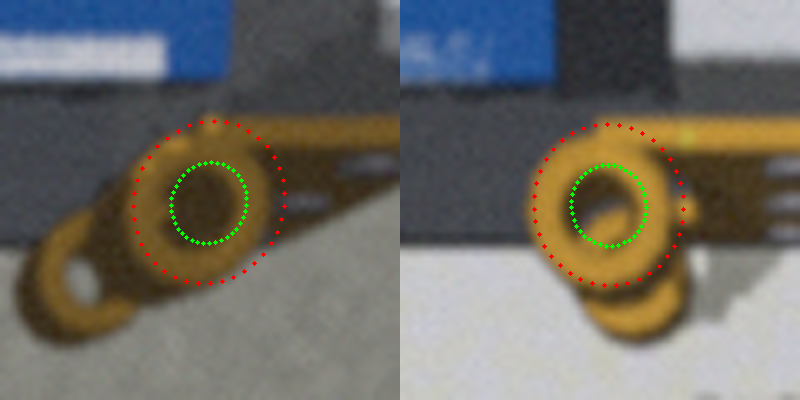

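The fixed ring sits about 0.8 mm to -x of the prediction in both crops: centre (202,203) against (209,203), and (603,204) against (609,205). With the in-hand offset that makes the TCP correction about (-1.3, +0.5) mm. Inserting now.

```bash
cat > l.py <<'E'
from h import *
h=np.array([.5821,.1361]);y=-.12;R=np.array([[np.cos(y),-np.sin(y)],[np.sin(y),np.cos(y)]])
t0=h+R@[-.021,-.125];t=h+R@[-.021,-.075]
arm.move_linear([*t0,.23],rate=.2);arm.move_linear([*t0,.102],rate=.12);arm.hold(.3)
f0=np.array(monitor.get_force())
I=look("v0",["door_hole_top"]);
print("hit",arm.move_linear([*t,.102],rate=.05,until_force=6));arm.hold(.4)
print("df",np.array(monitor.get_force())-f0,monitor.get_tcp_pos(),t,monitor.get_time())
I=look("v1",["upper_knuckle_hole","door_hole_top"])
ims=[]
for n,x0 in(("wrist",0),("scene",0),("side",0)):
    S=I if n=="wrist" else shot(n)
    u,v=px(S,[*h,.09]);w=40 if n=="wrist" else 25
    x0,y0=int(u-w),max(0,int(v-w));im=cv2.resize(S["image"][y0:y0+2*w,x0:x0+2*w],(266,266),interpolation=cv2.INTER_CUBIC)
    ims.append(im)
    for k in["door_hole_top","door_hole_bottom"]:
        for d in pinpoint(S,k)[:4]:
            X=world(S,d["position"])
            if np.linalg.norm(X[:2]-h)<.03: print(n,k,d["confidence"],X)
cv2.imwrite("pics/fin.png",np.hstack(ims));print(monitor.get_time(),monitor.get_gripper_force())
E
python3 l.py
```

```text
v0 door_hole_top 0.91 [0.5735 0.0829 0.0866] [296 107]
hit False
df [ 0.3108 -1.0877  1.4633] [0.5523 0.064  0.102 ] [0.5523 0.0642] 40.7917
v1 upper_knuckle_hole 0.86 [0.5837 0.1379 0.0916] [304  95]
v1 door_hole_top 0.67 [0.5804 0.1362 0.0885] [298  99]
wrist door_hole_top 0.67 [0.5804 0.1362 0.0885]
wrist door_hole_bottom 0.72 [0.5812 0.1336 0.0549]
scene door_hole_top 0.9 [0.5848 0.1376 0.0897]
scene door_hole_top 0.26 [0.5833 0.1367 0.058 ]
scene door_hole_bottom 0.61 [0.5813 0.137  0.0569]
side door_hole_top 0.76 [0.582  0.1389 0.0867]
side door_hole_bottom 0.97 [0.5831 0.1362 0.0601]
41.3417 49.991320967674255
```

View pics/fin.png

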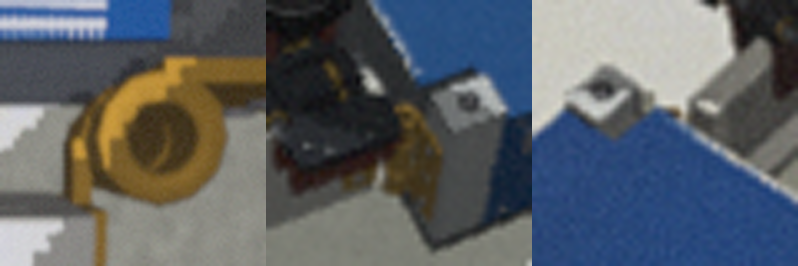

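```bash
cat > n.py <<'E'
from h import *
F=[]
for i in range(12): arm.hold(.05);F.append(monitor.get_force())
print("F",np.mean(F,0),np.std(F,0))
I=shot("wrist");h=np.array([.5821,.1361]);u,v=px(I,[*h,.09]);x0,y0=int(u-40),max(0,int(v-40))
ring=np.array([160,135])*80/266-.5+[x0,y0]
def ray(p,z):
    d=I["W"][:3,:3]@np.array([(p[0]-I["cx"])/I["fx"],(p[1]-I["cy"])/I["fy"],1]);o=I["W"][:3,3];return (o+d*(z-o[2])/d[2])[:2]
print("door xy",ray((302.6,100.4),.0905),"hinge xy",ray(ring,.117),ring)
v0=cv2.imread("pics/v0.png");a=v0[60:140,262:342];b=I["image"][60-20:120,262:342]
a=cv2.resize(a,(400,400),interpolation=cv2.INTER_CUBIC);b=cv2.resize(b,(400,400),interpolation=cv2.INTER_CUBIC)
# predicted circles: hinge top ring if coaxial with door hole
X=ray((302.6,100.4),.0905)
def draw(im,z,off,X):
    for r in(.009,.0045):
        for t in np.linspace(0,6.283,40):
            P=(px(I,[X[0]+r*np.cos(t),X[1]+r*np.sin(t),z])-off+.5)*5
            cv2.circle(im,tuple(P.astype(int)),2,(0,0,255),-1)
draw(a,.0905,[262,60],X);draw(b,.117,[262,40],X)
cv2.imwrite("pics/ov.png",np.hstack([a,b]))
p=np.array(monitor.get_tcp_pos())
for dz in(.001,-.001,):
    arm.move_linear([p[0],p[1],.102+dz],rate=.02);arm.hold(.2);F=[]
    for i in range(8): arm.hold(.05);F.append(monitor.get_force())
    print(dz,np.mean(F,0))
arm.move_linear([p[0],p[1],.102],rate=.02)
print(monitor.get_time())
E
python3 n.py
```

```text
F [-0.2262 -0.0279 -2.6216] [0.4678 0.3012 0.4144]
door xy [0.5824 0.1357] hinge xy [0.5818 0.1357] [308.6203  99.1015]
0.001 [-0.2348 -0.3839 -2.735 ]
-0.001 [-0.0397 -0.1107 -2.5736]
43.9417
```

View pics/ov.png

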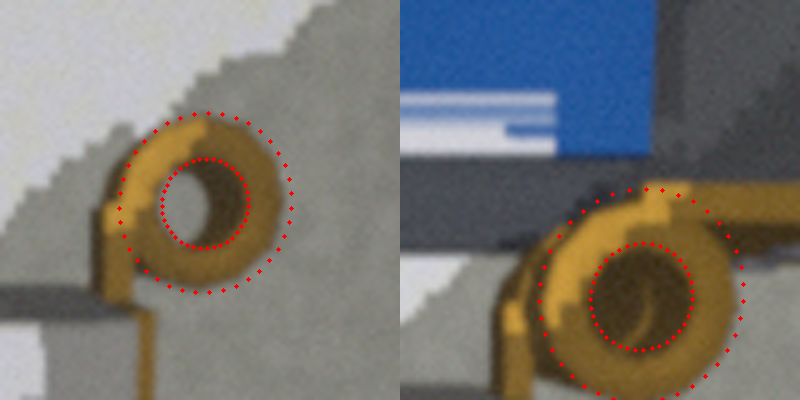

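The rings are coaxial within about 0.6 mm: (200,202) against (206,204) on the door, and (640,298) against (642,297) on the fixed knuckle. A ±1 mm vertical probe changed no force, so nothing is touching. Handing in.

```bash
python3 -c "
from h import *
arm.hold(.3);print(hand_in())"
```

```text
the job is handed in; nothing more can be done
None
```

The job is handed in, but no verdict came back: the spring pin looks fully home, the mallet is back on the bench, and the door is held square to the box with its knuckle between the fixed ones, within about 1 mm of the hinge axis and touching nothing.

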